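Find the full canister and shut it in the drawer

ROBOT

A 7-joint arm with a two-finger parallel gripper is mounted at the origin on the work surface; the furniture and walls round the work are solid. World frame = base frame: x ahead of the robot, y to its left, z up, the work surface at z = 0. Lengths are in m, angles in rad, forces in N, time in s.
With the tool pointing down it reaches from about 0.35 to 0.9 m from the base axis. Payload 8.1 kg.
Tool frame: the origin (TCP) lies midway between the tips of the shut fingers; the grasp point (between the pads) lies arm.grip_point_offset behind it (arm.grip_point_offset is the distance from the TCP to the grasp point, in m); z points along the fingers, y is the line along which they close (so a half turn about z gives the same grasp; the last joint's range is limited). The gripper opens to 92 mm and grips with 3 to 60 N. Pads are 19 mm wide; open, the fingers measure 130 mm over their backs; the gripper's body (75 mm by 190 mm) begins 47 mm behind the grasp point.
Start: joints at [-1.328, 0.434, 0.025, 1.573, -0.012, 1.134, -0.075], TCP at [0.212, 0.588, 0.227] pointing down, gripper open.
Joint ranges: [-2.62, 2.62], [-0.44, 2.09], [-1.27, 1.32], [0.08, 2.57], [-1.32, 4.46], [0.12, 2], [-2.74, 2.74]. Speed limits (rad/s): [2.22, 2.22, 3.01, 3.01, 3.14, 3.14, 3.14].

INTERFACE

Orientations are given as a 3x3 rotation matrix whose columns are the frame's x, y, z axes.
In Python, from station import arm, cams gives the robot as it stands.
- The arm moves only by the tool carry_out, never from a script. Its argument "plan" is a list of rows, each an object with "hand": the opening in per cent of the stroke, from 0 (shut) to 100 (fully open); "xyz": the shift along the tool's x, y, z in mm, a list of three; "twist": the turn about the tool's z in rad. A call has 1 to 20 rows; each row is the pose to reach, as a shift and turn from the pose commanded when the call began, along the tool's axes at that moment; what a row does not reach only later rows make up. A row lasts 1/12 s, in which the tool goes at most 41.7 mm and 7.16 degrees, less where a joint would pass 70% of its speed; a pose out of reach is approached as far as the arm can. A call with a gripper value outside its range is refused whole. The fingers move at their own pace and stop on an object; "squeeze" is the grip in N (left out, the last holds). Time passes only in rows, so rows that repeat a pose let the fingers close. It gives the time, the measured TCP pose, the force, the opening and the grip force at its end, in the units of the state.
- arm.state(): the state, without advancing time (a new reading comes with each control period).
- cams.get_image(name): name is "side" or "top" or "wrist"; returns a dict with "img" (480x640x3 uint8, red, green, blue), "vertical_fov" (degrees; the focal length in pixels is half the picture's height over the tangent of half this angle, whatever the lens; pixels are square), "cx", "cy" (the principal point, pixels), "T" (4x4, takes a point from camera to world coordinates). Camera axes: x right, y down, z forward; pixel columns grow to the right and rows downward; lengths in m; the calibration is good to about 2 mm. A picture is of the moment at which its call begins. There is no depth.
- arm.hand_in(): hands the job in; it is judged then, once.
The state is a dict: "time_s": time; "joint_pos": joint angles; "dq": joint speeds; "effort": joint torques, N m; "tool_pos": TCP position; "tcp_rot": TCP orientation; "wrist_force": force on the tool from outside, world axes, zero at the start; "wrist_torque": the same for the moment, N m; "gripper_width": opening from 0.0 (shut) to 1.0 (fully open); "gripper_force": force on a finger pad.
Only numpy, scipy, OpenCV 4.12 (cv2) and the standard library are available. Lean on these libraries where they do the work, as an engineer would, in place of code of your own. Each camera call takes 0.05 s, during which the arm holds its last target. There are 200 camera calls.

TASK

One of the three identical canisters in the caddy is full and the other two are empty: find the full one by its weight, stand it upright in the open drawer, and push the drawer fully shut. Its bay only lets you grip it across the narrow sides and the drawer only across the wide ones, so set it down on the bench and take it again the other way. Leave both empties standing in their own bays and do not disturb the tip box or the beaker.

Things in the scene. Friction and masses are not known exactly. Their poses are not given: they have to be found in the camera images.
- canister_a_mid (a point): centre, half-way up, of one of three sealed canisters that look alike: white box, flush blue lid, 36 (own x) x 60 (own y) x 58 mm tall (own z), flat sides. One of the three, any of them, is full, 0.39 to 0.54 kg; the other two are empty, 0.10 to 0.15 kg; only the weight tells. It stands upright in a bay of the caddy, its 60 mm side along the row
- canister_b_mid (a point): centre, half-way up, of one of three sealed canisters that look alike: white box, flush blue lid, 36 (own x) x 60 (own y) x 58 mm tall (own z), flat sides. One of the three, any of them, is full, 0.39 to 0.54 kg; the other two are empty, 0.10 to 0.15 kg; only the weight tells. It stands upright in a bay of the caddy, its 60 mm side along the row
- canister_c_mid (a point): centre, half-way up, of one of three sealed canisters that look alike: white box, flush blue lid, 36 (own x) x 60 (own y) x 58 mm tall (own z), flat sides. One of the three, any of them, is full, 0.39 to 0.54 kg; the other two are empty, 0.10 to 0.15 kg; only the weight tells. It stands upright in a bay of the caddy, its 60 mm side along the row
- caddy: grey fixed caddy, 64 (own x) x 216 mm (own y), origin under its centre on the bench. Three bays along y at -68, 0, +68 mm, floor 5 mm up; dividers 41 mm high stand 2 mm from the canisters, the long sides have only a 12 mm lip: fingers fit on the canisters' 60 mm wide faces (36 mm apart) only. The bench between caddy and robot, beside the beaker, is free to set things down
- drawer_floor (a point): middle of the drawer's inside, on top of its raised floor plate, about 21 mm over the cabinet's foot; x points into the cabinet, z up. Inside 120 mm long (x), 54 mm wide, walls 53 mm above this point: a canister fits only with its 60 mm side along x, fingers only before and behind it. Open to the sky when out: from x = -60 mm to x = joint value - 64 mm
- plate (a joint): steel floor plate of the drawer, on springs: 0 raised, as under nothing or an empty canister; 0.005 m sunk to its stop, as under the full canister (it sinks at about 2.4 N)
- store: small grey fixed cabinet with one blue-fronted drawer, 150 mm deep (x), 78 mm wide, 92 mm high; origin under its centre, x towards its back; the drawer opens along -x
- drawer (a joint): how far the drawer is out, in m: 0 fully shut, 0.122 at most; starts about 0.12 open. It slides with light friction (1 to 2 N) up to a hard stop
- drawer_front (a point): point on the outer face of the drawer's flat blue front, in the middle of its width (76 mm) and 19 mm below its top edge; push here, along the x of drawer_floor, to shut it
- tip_box_mid (a point): bystander: orange-decked pipette tip box, 82 x 122 x 65 mm, centre half-way up
- beaker_mid (a point): bystander: clear beaker, 97 mm wide, 75 mm high, centre half-way up

How it is judged:
On the way:
1. the full canister stands in the drawer, the plate sunk, while the drawer is still open (((x of canister_a_mid in the frame of drawer_floor between -0.06 and 0.06 m and y of canister_a_mid in the frame of drawer_floor between -0.027 and 0.027 m and z of canister_a_mid in the frame of drawer_floor below 0.028 m and angle between canister_a_mid's own z axis and vertical below 0.15 rad) or (x of canister_b_mid in the frame of drawer_floor between -0.06 and 0.06 m and y of canister_b_mid in the frame of drawer_floor between -0.027 and 0.027 m and z of canister_b_mid in the frame of drawer_floor below 0.028 m and angle between canister_b_mid's own z axis and vertical below 0.15 rad) or (x of canister_c_mid in the frame of drawer_floor between -0.06 and 0.06 m and y of canister_c_mid in the frame of drawer_floor between -0.027 and 0.027 m and z of canister_c_mid in the frame of drawer_floor below 0.028 m and angle between canister_c_mid's own z axis and vertical below 0.15 rad)) and value of joint plate above 0.0035 m and value of joint drawer above 0.06 m), for 0.2 s.
At the end, for the whole second after the job is handed in: The full canister stands upright (within 8 degrees) on the drawer's floor plate, which it holds sunk (more than 3.5 mm), the drawer is shut to within 6 mm, and both empty canisters stand upright (within 7 degrees) in their own bays, within 15 mm of where they were (value of joint drawer below 0.006 m and value of joint plate above 0.0035 m and ((x of canister_a_mid in the frame of drawer_floor between -0.06 and 0.06 m and y of canister_a_mid in the frame of drawer_floor between -0.027 and 0.027 m and z of canister_a_mid in the frame of drawer_floor below 0.028 m and angle between canister_a_mid's own z axis and vertical below 0.15 rad and linear speed of canister_a below 0.02 m/s and distance of each of canister_b_mid, canister_c_mid from where it was at the start of the episode below 0.015 m and angle between each of canister_b_mid, canister_c_mid's own z axis and vertical below 0.12 rad) or (x of canister_b_mid in the frame of drawer_floor between -0.06 and 0.06 m and y of canister_b_mid in the frame of drawer_floor between -0.027 and 0.027 m and z of canister_b_mid in the frame of drawer_floor below 0.028 m and angle between canister_b_mid's own z axis and vertical below 0.15 rad and linear speed of canister_b below 0.02 m/s and distance of each of canister_a_mid, canister_c_mid from where it was at the start of the episode below 0.015 m and angle between each of canister_a_mid, canister_c_mid's own z axis and vertical below 0.12 rad) or (x of canister_c_mid in the frame of drawer_floor between -0.06 and 0.06 m and y of canister_c_mid in the frame of drawer_floor between -0.027 and 0.027 m and z of canister_c_mid in the frame of drawer_floor below 0.028 m and angle between canister_c_mid's own z axis and vertical below 0.15 rad and linear speed of canister_c below 0.02 m/s and distance of each of canister_a_mid, canister_b_mid from where it was at the start of the episode below 0.015 m and angle between each of canister_a_mid, canister_b_mid's own z axis and vertical below 0.12 rad))); the robot touches nothing.
It fails at once if the tip box or the beaker is moved by more than 20 mm (distance of any of tip_box_mid, beaker_mid from where it was at the start of the episode above 0.02 m).
It also fails if it takes over 72 s, if anything falls off the work surface, if the arm or the gripper's body presses on something with over 40 N, if the wrist force passes 120 N, or if a joint passes its speed limit or range.

## Working session

There is one attempt and no reset: what is moved stays moved. The work goes in short steps, Python scripts to look and compute and a tool call to move; the robot and the scene stay as the last step left them, time stands still between calls to the robot, and variables do not carry over. Pictures are saved under pics/ and viewed, at most 10 in all, crops included, and the job is handed in when it is done.

Besides the shell and the picture viewer there is one more tool, called after ">>>" as a command line: name --argument value ..., lists and objects as JSON in quotes. carry_out: Moves the arm, as the interface text tells. Its arguments: {"type":"object","properties":{"plan":{"type":"array","items":{"type":"object","properties":{"hand":{"type":"number"},"xyz":{"type":"array","items":{"type":"number"}},"twist":{"type":"number"}}}},"squeeze":{"type":"number"}},"required":["plan"]}

```bash
mkdir -p pics; ls; python3 - <<'E'
from station import arm,cams
import cv2,numpy as np
np.set_printoptions(precision=4,suppress=True)
print(arm.state(),arm.grip_point_offset)
for n in("top","side"):
    d=cams.get_image(n);print(n,d["vertical_fov"],d["cx"],d["cy"],d["T"]);cv2.imwrite(f"pics/{n}0.png",d["img"][:,:,::-1])
    print([k for k in d])
E
```

```text
pics
{'time_s': 0.0, 'joint_pos': array([-1.3276,  0.4352,  0.0249,  1.5741, -0.0116,  1.134 , -0.0751]), 'dq': array([ 0.0001, -0.0004,  0.0008,  0.0015, -0.0004,  0.0011,  0.0003]), 'effort': array([  0.0009, -66.7852,   0.9853, -31.4455,  -0.0606,   0.0431,
         0.0002]), 'tool_pos': array([0.2117, 0.5875, 0.2259]), 'tcp_rot': array([[-0.9408,  0.339 , -0.0004],
       [ 0.339 ,  0.9408, -0.0016],
       [-0.0001, -0.0016, -1.    ]]), 'wrist_force': array([-0.2191, -0.1459, -0.2388]), 'wrist_torque': array([0.0278, 0.0196, 0.0112]), 'gripper_force': 0.0, 'gripper_width': 1.0001049285913175} 0.0188
top 45.533502897944665 315.86523613738626 245.2310031052388 [[ 0.0072 -0.9907  0.1362  0.4118]
 [-0.9994 -0.0023  0.0356 -0.1461]
 [-0.035  -0.1363 -0.99    1.1044]
 [ 0.      0.      0.      1.    ]]
['img', 'vertical_fov', 'cx', 'cy', 'T']
side 43.183141841334546 314.80918397294283 233.22807525279595 [[-0.9994 -0.012   0.0321  0.4989]
 [-0.0342  0.3784 -0.925   0.9085]
 [-0.001  -0.9255 -0.3786  0.5147]
 [ 0.      0.      0.      1.    ]]
['img', 'vertical_fov', 'cx', 'cy', 'T']
```

View pics/top0.png

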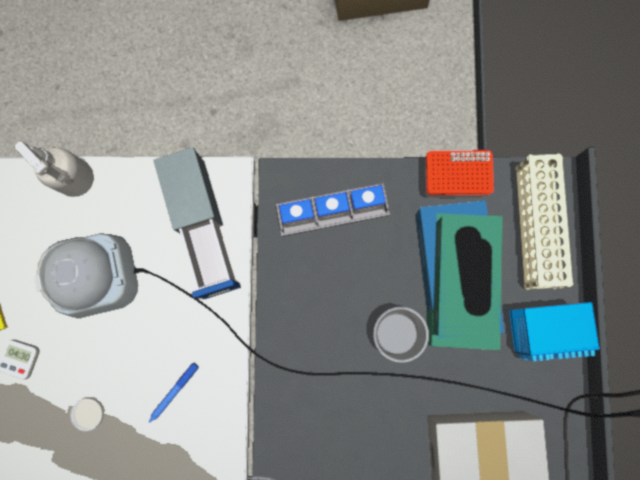

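View pics/side0.png

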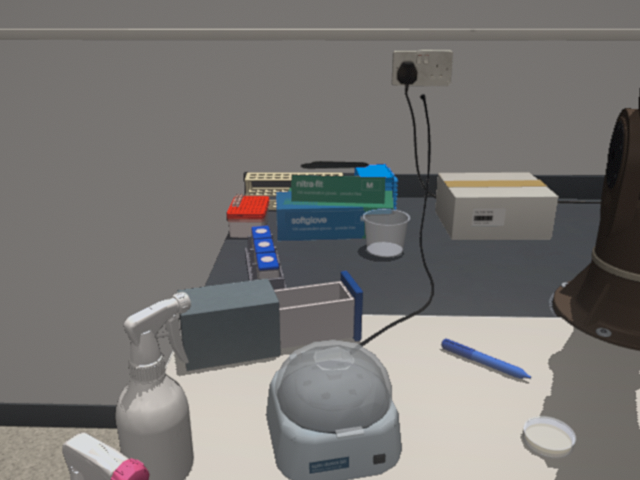

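The top view shows lids at about (296,211), (332,204) and (368,197). The cabinet top corners are near (155,158), (194,149), (216,218) and (176,230), and the drawer front's top edge runs (193,297)–(238,284). The beaker is at (400,333) and the tip box at (460,172).

```bash
cat > h.py <<'E'
import numpy as np,cv2
from station import arm,cams
np.set_printoptions(precision=4,suppress=True)
def ray(d,uv,z):
    f=240/np.tan(np.radians(d["vertical_fov"]/2));T=d["T"]
    r=T[:3,:3]@np.array([(uv[0]-d["cx"])/f,(uv[1]-d["cy"])/f,1.])
    return T[:3,3]+r*(z-T[2,3])/r[2]
def proj(d,p):
    f=240/np.tan(np.radians(d["vertical_fov"]/2));T=d["T"]
    c=T[:3,:3].T@(np.asarray(p)-T[:3,3]);return np.array([d["cx"]+f*c[0]/c[2],d["cy"]+f*c[1]/c[2]])
def blobs(img,mn=100,lo=(105,120,60),hi=(130,255,255)):
    h=cv2.cvtColor(img,cv2.COLOR_RGB2HSV);m=cv2.inRange(h,lo,hi)
    c,_=cv2.findContours(m,cv2.RETR_EXTERNAL,cv2.CHAIN_APPROX_NONE)
    return [(cv2.minAreaRect(k),cv2.contourArea(k)) for k in c if cv2.contourArea(k)>mn]
E
python3 - <<'E'
from h import *
d=cams.get_image("top")
for r,a in blobs(d["img"]):
    b=cv2.boxPoints(r);z=.063 if r[0][0]>260 else .08
    print(r,a,ray(d,r[0],z),[ray(d,p,z)[:2].round(4).tolist() for p in b])
for p in[(155,158),(194,149),(216,218),(176,230)]:print("cab",ray(d,p,.092))
for p in[(193,296),(238,284)]:print("front",ray(d,p,.09))
print("beak",ray(d,(400,333),.0375),"tip",ray(d,(460,172),.04),"centri",ray(d,(118,270),.1))
E
```

```text
((172.70050048828125, 392.25494384765625), (6.754535675048828, 71.69657897949219), 39.289405822753906) 369.0 [0.2906 0.1414 0.08  ] [[0.2463, 0.1844], [0.3426, 0.1076], [0.3352, 0.098], [0.2391, 0.1748]]
((214.8500213623047, 289.04998779296875), (8.854375839233398, 47.11793518066406), 71.56504821777344) 268.5 [0.4726 0.0723 0.08  ] [[0.4665, 0.1152], [0.4938, 0.0349], [0.4787, 0.0294], [0.4515, 0.1096]]
((295.8846130371094, 210.92308044433594), (18.631031036376953, 31.966928482055664), 78.69007110595703) 553.0 [ 0.6193 -0.071   0.063 ] [[0.6306, -0.0383], [0.6425, -0.0966], [0.608, -0.1036], [0.5961, -0.0456]]
((331.9615478515625, 203.80767822265625), (18.827146530151367, 32.16304397583008), 78.69007110595703) 556.5 [ 0.6327 -0.138   0.063 ] [[0.6443, -0.1052], [0.6562, -0.1638], [0.6212, -0.1706], [0.6093, -0.1123]]
((367.4615173339844, 196.80770874023438), (18.631032943725586, 32.359161376953125), 78.69007110595703) 555.5 [ 0.6459 -0.2037  0.063 ] [[0.6573, -0.171], [0.6693, -0.2299], [0.6347, -0.2363], [0.6227, -0.1777]]
cab [0.7128 0.1885 0.092 ]
cab [0.7297 0.1166 0.092 ]
cab [0.6004 0.0717 0.092 ]
cab [0.5783 0.1439 0.092 ]
front [0.4594 0.109  0.09  ]
front [0.4812 0.0289 0.09  ]
beak [ 0.3963 -0.2634  0.0375] tip [ 0.699  -0.3803  0.04  ] centri [0.5045 0.2432 0.1   ]
```

>>> carry_out --plan '[{"hand": 70, "xyz": [-32, -27, -20], "twist": 0.05}, {"hand": 70, "xyz": [-64, -54, -30], "twist": 0.1}, {"hand": 70, "xyz": [-96, -81, -30], "twist": 0.15}, {"hand": 70, "xyz": [-128, -108, -30], "twist": 0.2}, {"hand": 70, "xyz": [-160, -135, -30], "twist": 0.25}, {"hand": 70, "xyz": [-192, -162, -30], "twist": 0.3}, {"hand": 70, "xyz": [-224, -189, -30], "twist": 0.35}, {"hand": 70, "xyz": [-256, -216, -30], "twist": 0.4}, {"hand": 70, "xyz": [-288, -243, -30], "twist": 0.45}, {"hand": 70, "xyz": [-320, -270, -30], "twist": 0.5}, {"hand": 70, "xyz": [-352, -297, -30], "twist": 0.55}, {"hand": 70, "xyz": [-384, -324, -30], "twist": 0.6}, {"hand": 70, "xyz": [-416, -351, -30], "twist": 0.66}, {"hand": 70, "xyz": [-448, -378, -30], "twist": 0.72}, {"hand": 70, "xyz": [-480, -405, -30], "twist": 0.78}, {"hand": 70, "xyz": [-512, -432, -30], "twist": 0.84}, {"hand": 70, "xyz": [-544, -459, -30], "twist": 0.9}, {"hand": 70, "xyz": [-576, -486, -30], "twist": 0.96}, {"hand": 70, "xyz": [-608, -513, -30], "twist": 1.03}, {"hand": 70, "xyz": [-642, -540, -30], "twist": 1.03}]'

```text
time_s: 1.82
tool_pos: [0.6276, -0.13, 0.2565]
tcp_rot: [[-0.19, 0.982, -0.0], [0.982, 0.19, 0.0], [0.0, -0.0, -1.0]]
wrist_force: [1.4, 0.5, 0.5]
gripper_width: 0.701
gripper_force: 0.0
```

```bash
python3 - <<'E'
from h import *
d=cams.get_image("wrist");cv2.imwrite("pics/w1.png",d["img"][:,:,::-1])
s=arm.state();print(s["time_s"],s["tool_pos"],s["tcp_rot"],s["wrist_force"]);print(d["T"],d["vertical_fov"])
for r,a in blobs(d["img"]):
    print(r,a,ray(d,r[0],.063),[ray(d,p,.063)[:2].round(4).tolist() for p in cv2.boxPoints(r)])
E
```

```text
1.8667 [ 0.6294 -0.1393  0.2562] [[-0.1854  0.9827  0.0011]
 [ 0.9826  0.1854 -0.0063]
 [-0.0064 -0.0001 -1.    ]] [ 0.4758 -5.9314  2.2321]
[[ 0.982   0.1797  0.0585  0.6126]
 [ 0.189  -0.934  -0.3031 -0.0477]
 [ 0.0002  0.3087 -0.9512  0.4148]
 [ 0.      0.      0.      1.    ]] 69.78979599640543
((274.7574157714844, 382.92578125), (25.57245635986328, 34.52779006958008), 5.710593223571777) 449.5 [ 0.6126 -0.3567  0.063 ] [[0.5982, -0.3844], [0.5954, -0.3321], [0.6264, -0.3299], [0.6305, -0.3823]]
((324.5, 276.5), (49.0, 31.0), 90.0) 1508.0 [ 0.6457 -0.2032  0.063 ] [[0.6236, -0.1778], [0.6567, -0.1714], [0.669, -0.2298], [0.6342, -0.2365]]
((324.5, 218.0), (54.0, 33.0), 90.0) 1748.5 [ 0.6328 -0.1371  0.063 ] [[0.6107, -0.1122], [0.644, -0.1058], [0.6561, -0.1633], [0.6211, -0.1701]]
((323.5, 152.0), (60.0, 35.0), 90.0) 2039.5 [ 0.6189 -0.0709  0.063 ] [[0.5969, -0.0464], [0.6302, -0.04], [0.6421, -0.0968], [0.607, -0.1035]]
```

View pics/w1.png

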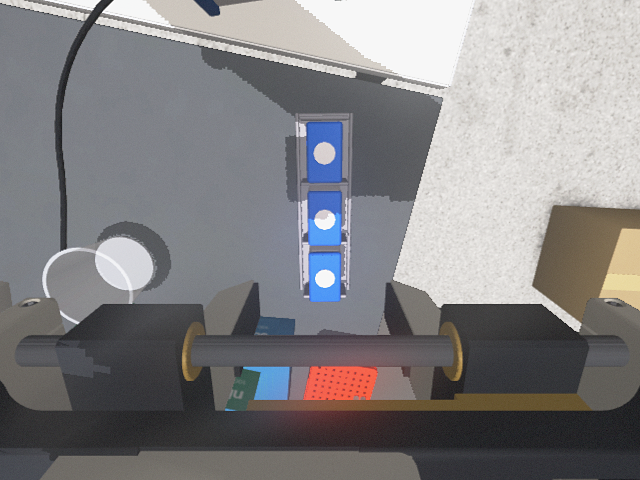

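The wrist view confirms the lids at (323,152), (324,218) and (324,276), in line with the top view to about 1 mm. I start with the middle one.

>>> carry_out --plan '[{"hand": 70, "xyz": [0, 0, 40], "twist": -0.01}, {"hand": 70, "xyz": [0, 0, 80], "twist": -0.01}, {"hand": 70, "xyz": [0, 0, 120], "twist": -0.01}, {"hand": 70, "xyz": [0, 0, 160], "twist": -0.01}, {"hand": 70, "xyz": [0, 0, 195], "twist": -0.01}, {"hand": 70, "xyz": [0, 0, 220], "twist": -0.01}, {"hand": 70, "xyz": [0, 0, 234], "twist": -0.01}, {"hand": 70, "xyz": [0, 0, 234], "twist": -0.01}, {"hand": 30, "xyz": [0, 0, 234], "twist": -0.01}, {"hand": 30, "xyz": [0, 0, 234], "twist": -0.01}, {"hand": 30, "xyz": [0, 0, 234], "twist": -0.01}, {"hand": 30, "xyz": [0, 0, 234], "twist": -0.01}, {"hand": 30, "xyz": [0, 0, 234], "twist": -0.01}, {"hand": 30, "xyz": [0, 0, 229], "twist": -0.01}, {"hand": 30, "xyz": [0, 0, 224], "twist": -0.01}, {"hand": 30, "xyz": [0, 0, 219], "twist": -0.01}, {"hand": 30, "xyz": [0, 0, 219], "twist": -0.01}, {"hand": 30, "xyz": [0, 0, 219], "twist": -0.01}, {"hand": 30, "xyz": [0, 0, 219], "twist": -0.01}, {"hand": 30, "xyz": [0, 0, 219], "twist": -0.01}]' --squeeze 25

```text
time_s: 3.53
tool_pos: [0.6267, -0.1281, 0.0374]
tcp_rot: [[-0.204, 0.979, -0.001], [0.979, 0.204, 0.0], [0.0, -0.001, -1.0]]
wrist_force: [-0.3, -0.3, -4.3]
gripper_width: 0.391
gripper_force: 25.0
```

>>> carry_out --plan '[{"hand": 39, "xyz": [0, 0, 5]}, {"hand": 39, "xyz": [0, 0, 10]}, {"hand": 39, "xyz": [0, 0, 15]}, {"hand": 65, "xyz": [0, 0, 15]}, {"hand": 65, "xyz": [0, 0, 15]}, {"hand": 65, "xyz": [0, 0, 15]}, {"hand": 65, "xyz": [-5, 2, 15]}, {"hand": 65, "xyz": [-10, 4, 15]}, {"hand": 65, "xyz": [-10, 4, 15]}, {"hand": 30, "xyz": [-10, 4, 15]}, {"hand": 30, "xyz": [-10, 4, 15]}, {"hand": 30, "xyz": [-10, 4, 15]}, {"hand": 30, "xyz": [-10, 4, 15]}, {"hand": 30, "xyz": [-10, 4, 15]}, {"hand": 30, "xyz": [-10, 4, 8]}, {"hand": 30, "xyz": [-10, 4, 0]}, {"hand": 30, "xyz": [-10, 4, 0]}, {"hand": 30, "xyz": [-10, 4, 0]}, {"hand": 30, "xyz": [-10, 4, 0]}, {"hand": 30, "xyz": [-10, 4, 0]}]' --squeeze 25

```text
schema error: expected keys hand, xyz, twist
```

```bash
python3 - <<'E'
from h import *
s=arm.state();print(s["wrist_force"],s["wrist_torque"],s["tool_pos"])
d=cams.get_image("wrist")
for r,a in blobs(d["img"],400):print(r,a)
cv2.imwrite("pics/w2.png",d["img"][:,:,::-1])
E
```

```text
[-0.2537 -0.2866 -4.3009] [-0.0456  0.0171  0.0143] [ 0.6267 -0.1281  0.0374]
((321.5, 383.0), (32.0, 83.0), 90.0) 1695.0
((322.0, 314.5), (39.0, 90.0), 90.0) 3368.0
((331.5, 191.5), (149.0, 95.0), 90.0) 13142.5
```

>>> carry_out --plan '[{"hand": 39, "xyz": [0, 0, 5], "twist": 0}, {"hand": 39, "xyz": [0, 0, 10], "twist": 0}, {"hand": 39, "xyz": [0, 0, 15], "twist": 0}, {"hand": 65, "xyz": [0, 0, 15], "twist": 0}, {"hand": 65, "xyz": [0, 0, 15], "twist": 0}, {"hand": 65, "xyz": [0, 0, 15], "twist": 0}, {"hand": 65, "xyz": [-5, 2, 15], "twist": 0}, {"hand": 65, "xyz": [-10, 4, 15], "twist": 0}, {"hand": 65, "xyz": [-10, 4, 15], "twist": 0}, {"hand": 30, "xyz": [-10, 4, 15], "twist": 0}, {"hand": 30, "xyz": [-10, 4, 15], "twist": 0}, {"hand": 30, "xyz": [-10, 4, 15], "twist": 0}, {"hand": 30, "xyz": [-10, 4, 15], "twist": 0}, {"hand": 30, "xyz": [-10, 4, 15], "twist": 0}, {"hand": 30, "xyz": [-10, 4, 8], "twist": 0}, {"hand": 30, "xyz": [-10, 4, 0], "twist": 0}, {"hand": 30, "xyz": [-10, 4, 0], "twist": 0}, {"hand": 30, "xyz": [-10, 4, 0], "twist": 0}, {"hand": 30, "xyz": [-10, 4, 0], "twist": 0}, {"hand": 30, "xyz": [-10, 4, 0], "twist": 0}]' --squeeze 25

```text
time_s: 5.25
tool_pos: [0.6328, -0.137, 0.0375]
tcp_rot: [[-0.204, 0.979, -0.0], [0.979, 0.204, 0.0], [0.0, -0.0, -1.0]]
wrist_force: [-0.5, -0.1, -4.0]
gripper_width: 0.392
gripper_force: 25.0
```

>>> carry_out --plan '[{"hand": 30, "xyz": [0, 0, -30], "twist": 0}, {"hand": 30, "xyz": [0, 0, -60], "twist": 0}, {"hand": 30, "xyz": [0, 0, -85], "twist": 0}, {"hand": 30, "xyz": [6, -20, -90], "twist": 0.1}, {"hand": 30, "xyz": [15, -45, -90], "twist": 0.22}, {"hand": 30, "xyz": [23, -70, -90], "twist": 0.34}, {"hand": 30, "xyz": [31, -95, -90], "twist": 0.46}, {"hand": 30, "xyz": [40, -120, -90], "twist": 0.58}, {"hand": 30, "xyz": [46, -140, -90], "twist": 0.7}, {"hand": 30, "xyz": [48, -146, -85], "twist": 0.82}, {"hand": 30, "xyz": [48, -146, -75], "twist": 0.94}, {"hand": 30, "xyz": [48, -146, -60], "twist": 1.06}, {"hand": 30, "xyz": [48, -146, -45], "twist": 1.18}, {"hand": 30, "xyz": [48, -146, -30], "twist": 1.3}, {"hand": 30, "xyz": [48, -146, -15], "twist": 1.4}, {"hand": 30, "xyz": [48, -146, 0], "twist": 1.45}, {"hand": 30, "xyz": [48, -146, 10], "twist": 1.45}, {"hand": 30, "xyz": [48, -146, 16], "twist": 1.45}, {"hand": 30, "xyz": [48, -146, 19], "twist": 1.45}, {"hand": 30, "xyz": [48, -146, 19], "twist": 1.45}]'

```text
time_s: 6.92
tool_pos: [0.4802, -0.12, 0.0186]
tcp_rot: [[0.947, 0.321, -0.0], [0.321, -0.947, 0.0], [-0.0, -0.0, -1.0]]
wrist_force: [0.2, 0.4, -4.2]
gripper_width: 0.391
gripper_force: 25.0
```

>>> carry_out --plan '[{"hand": 39, "xyz": [0, 0, 1], "twist": 0}, {"hand": 65, "xyz": [0, 0, 1], "twist": 0}, {"hand": 65, "xyz": [0, 0, 1], "twist": 0}, {"hand": 65, "xyz": [0, 0, 1], "twist": 0}, {"hand": 70, "xyz": [0, 0, -10], "twist": 0}, {"hand": 80, "xyz": [0, 0, -40], "twist": 0}, {"hand": 100, "xyz": [0, 0, -75], "twist": -0.1}, {"hand": 100, "xyz": [2, -6, -110], "twist": -0.22}, {"hand": 100, "xyz": [6, -18, -140], "twist": -0.34}, {"hand": 100, "xyz": [11, -33, -170], "twist": -0.46}, {"hand": 100, "xyz": [16, -48, -190], "twist": -0.58}, {"hand": 100, "xyz": [20, -60, -200], "twist": -0.7}, {"hand": 100, "xyz": [22, -66, -200], "twist": -0.82}, {"hand": 100, "xyz": [22, -66, -200], "twist": -0.94}, {"hand": 100, "xyz": [22, -66, -200], "twist": -1.06}, {"hand": 100, "xyz": [22, -66, -200], "twist": -1.18}, {"hand": 100, "xyz": [22, -66, -200], "twist": -1.3}, {"hand": 100, "xyz": [22, -66, -200], "twist": -1.42}, {"hand": 100, "xyz": [22, -66, -200], "twist": -1.52}, {"hand": 100, "xyz": [22, -66, -200], "twist": -1.57}]'

```text
time_s: 8.58
tool_pos: [0.4797, -0.0511, 0.2197]
tcp_rot: [[-0.324, 0.946, 0.001], [0.946, 0.324, -0.0], [-0.0, 0.001, -1.0]]
wrist_force: [-0.0, -0.0, -0.9]
gripper_width: 0.999
gripper_force: 0.0
```

```bash
python3 - <<'E'
from h import *
d=cams.get_image("wrist");s=arm.state();print(s["tool_pos"],s["tcp_rot"])
np.savez("d3.npz",**d);cv2.imwrite("pics/w3.png",d["img"][:,:,::-1])
for r,a in blobs(d["img"],400):print(r,a,ray(d,r[0],.058),[ray(d,p,.058)[:2].round(4).tolist() for p in cv2.boxPoints(r)])
E
```

```text
[ 0.4797 -0.0511  0.2196] [[-0.3247  0.9458  0.0006]
 [ 0.9458  0.3247 -0.0002]
 [-0.0004  0.0005 -1.    ]]
((417.5, 383.0), (32.0, 39.0), 90.0) 727.5 [ 0.6457 -0.1983  0.058 ] [[0.6163, -0.1854], [0.6574, -0.1714], [0.676, -0.2117], [0.6334, -0.2262]]
((300.0, 280.0), (32.0, 58.0), 90.0) 1817.5 [ 0.4807 -0.1195  0.058 ] [[0.4479, -0.1122], [0.5029, -0.0934], [0.5146, -0.1271], [0.4579, -0.1465]]
((447.3113098144531, 270.160400390625), (35.851104736328125, 39.97191619873047), 15.945395469665527) 902.5 [ 0.618  -0.0613  0.058 ] [[0.6028, -0.0832], [0.596, -0.0415], [0.6328, -0.0399], [0.6412, -0.082]]
((365.66619873046875, 72.50923156738281), (15.254255294799805, 107.66731262207031), 3.1798300743103027) 1260.5 [0.4748 0.0813 0.058 ] [[0.4814, 0.0383], [0.4569, 0.1173], [0.4688, 0.1207], [0.4944, 0.042]]
```

View pics/w3.png

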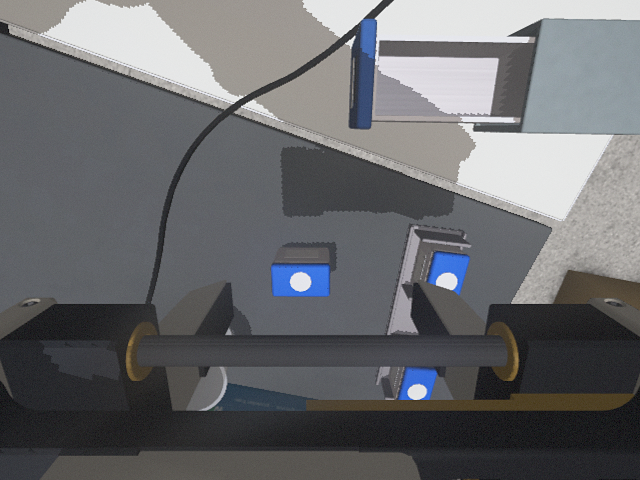

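```bash
python3 - <<'E'
from h import *
d=dict(np.load("d3.npz"))
R=np.array([[np.cos(a:=np.radians(18.8)),np.sin(a)],[-np.sin(a),np.cos(a)]])
def P(n,uv,z):
    p=ray(d,uv,z);print(n,p,"drawer-axes",R@p[:2])
P("cab front near",(522,132),.092);P("cab front far",(540,20),.092);P("cab side near2",(630,132),.092);P("cab far2",(630,19),.092)
P("wall near",(450,122),.074);P("wall far in",(450,41),.074);P("wall far out",(450,37),.074)
for z in(.074,.085,.092):P("front in top",(378,70),z);P("front out top",(364,70),z);P("front low end",(366,128),z);P("front up end",(371,18),z)
v=d["img"][:,430].astype(int).sum(1);print(v[10:60].tolist());print(v[105:140].tolist())
E
```

```text
cab front near [0.6056 0.0757 0.092 ] drawer-axes [ 0.5977 -0.1235]
cab front far [0.5797 0.1488 0.092 ] drawer-axes [ 0.5967 -0.0459]
cab side near2 [0.6868 0.1034 0.092 ] drawer-axes [ 0.6835 -0.1234]
cab far2 [0.6411 0.1704 0.092 ] drawer-axes [ 0.6618 -0.0453]
wall near [0.5541 0.0663 0.074 ] drawer-axes [ 0.5459 -0.1158]
wall far in [0.5282 0.1209 0.074 ] drawer-axes [ 0.539  -0.0557]
wall far out [0.527  0.1235 0.074 ] drawer-axes [ 0.5386 -0.053 ]
front in top [0.4824 0.0836 0.074 ] drawer-axes [ 0.4836 -0.0764]
front out top [0.4718 0.0799 0.074 ] drawer-axes [ 0.4724 -0.0764]
front low end [0.4893 0.0391 0.074 ] drawer-axes [ 0.4758 -0.1206]
front up end [0.4639 0.1155 0.074 ] drawer-axes [ 0.4764 -0.0401]
front in top [0.4814 0.0816 0.085 ] drawer-axes [ 0.482  -0.0779]
front out top [0.4712 0.0781 0.085 ] drawer-axes [ 0.4712 -0.0779]
front low end [0.488  0.0387 0.085 ] drawer-axes [ 0.4745 -0.1206]
front up end [0.4635 0.1124 0.085 ] drawer-axes [ 0.475 -0.043]
front in top [0.4807 0.0803 0.092 ] drawer-axes [ 0.4809 -0.0789]
front out top [0.4707 0.0769 0.092 ] drawer-axes [ 0.4704 -0.0789]
front low end [0.4872 0.0385 0.092 ] drawer-axes [ 0.4736 -0.1206]
front up end [0.4633 0.1104 0.092 ] drawer-axes [ 0.4741 -0.0448]
[691, 689, 689, 690, 689, 691, 690, 688, 685, 690, 691, 687, 689, 690, 690, 691, 689, 687, 689, 689, 693, 691, 691, 691, 692, 692, 695, 695, 698, 703, 696, 371, 284, 293, 298, 300, 293, 288, 304, 299, 295, 290, 300, 290, 291, 285, 367, 644, 676, 669]
[449, 450, 455, 446, 458, 444, 442, 440, 451, 445, 447, 471, 507, 497, 509, 490, 356, 330, 470, 467, 459, 465, 463, 464, 469, 463, 460, 460, 459, 462, 462, 469, 463, 459, 453]
```

>>> carry_out --plan '[{"hand": 100, "xyz": [-20, -7, 20], "twist": 0}, {"hand": 100, "xyz": [-45, -15, 45], "twist": 0}, {"hand": 100, "xyz": [-62, -20, 75], "twist": 0}, {"hand": 100, "xyz": [-65, -22, 105], "twist": 0}, {"hand": 100, "xyz": [-65, -22, 125], "twist": 0}, {"hand": 100, "xyz": [-65, -22, 150], "twist": 0}, {"hand": 100, "xyz": [-65, -22, 175], "twist": 0}, {"hand": 100, "xyz": [-65, -22, 192], "twist": 0}, {"hand": 100, "xyz": [-65, -22, 199], "twist": 0}, {"hand": 55, "xyz": [-65, -22, 199], "twist": 0}, {"hand": 55, "xyz": [-65, -22, 199], "twist": 0}, {"hand": 55, "xyz": [-65, -22, 199], "twist": 0}, {"hand": 55, "xyz": [-65, -22, 199], "twist": 0}, {"hand": 55, "xyz": [-65, -22, 199], "twist": 0}, {"hand": 55, "xyz": [-65, -22, 199], "twist": 0}, {"hand": 55, "xyz": [-65, -22, 190], "twist": 0}, {"hand": 55, "xyz": [-65, -22, 165], "twist": 0}, {"hand": 55, "xyz": [-65, -22, 130], "twist": 0}, {"hand": 55, "xyz": [-65, -22, 95], "twist": 0}, {"hand": 55, "xyz": [-65, -22, 70], "twist": 0}]' --squeeze 30

```text
time_s: 10.3
tool_pos: [0.4796, -0.1195, 0.1515]
tcp_rot: [[-0.318, 0.948, 0.001], [0.948, 0.318, -0.0], [-0.0, 0.001, -1.0]]
wrist_force: [0.3, 0.7, -4.8]
gripper_width: 0.651
gripper_force: 30.0
```

>>> carry_out --plan '[{"hand": 55, "xyz": [10, 7, 0], "twist": 0}, {"hand": 55, "xyz": [30, 20, 0], "twist": 0}, {"hand": 55, "xyz": [60, 40, 0], "twist": 0}, {"hand": 55, "xyz": [90, 61, 0], "twist": 0}, {"hand": 55, "xyz": [120, 81, 0], "twist": 0}, {"hand": 55, "xyz": [150, 102, 0], "twist": 0}, {"hand": 55, "xyz": [172, 116, 0], "twist": 0}, {"hand": 55, "xyz": [183, 124, 5], "twist": 0}, {"hand": 55, "xyz": [183, 124, 15], "twist": 0}, {"hand": 55, "xyz": [183, 124, 28], "twist": 0}, {"hand": 55, "xyz": [183, 124, 35], "twist": 0}, {"hand": 55, "xyz": [183, 124, 35], "twist": 0}]'

```text
time_s: 11.3
tool_pos: [0.537, 0.0929, 0.1116]
tcp_rot: [[-0.318, 0.948, -0.004], [0.948, 0.318, -0.002], [-0.0, -0.004, -1.0]]
wrist_force: [-0.9, -0.2, -4.7]
gripper_width: 0.652
gripper_force: 30.0
```

```bash
python3 - <<'E'
from h import *
s=arm.state();print(s["tool_pos"],s["tcp_rot"][:2,1],s["wrist_force"])
d=cams.get_image("wrist");t=cams.get_image("side")
cv2.imwrite("pics/w4.png",np.hstack([cv2.resize(d["img"],(440,330)),cv2.resize(t["img"][200:380,150:390],(360,270),interpolation=cv2.INTER_CUBIC).repeat(1,0) if 0 else cv2.copyMakeBorder(cv2.resize(t["img"][170:390,140:400],(360,305)),0,25,0,0,cv2.BORDER_CONSTANT)])[:,:,::-1])
E
```

```text
[0.537  0.0929 0.1116] [0.948  0.3181] [-0.8859 -0.2108 -4.7108]
```

View pics/w4.png

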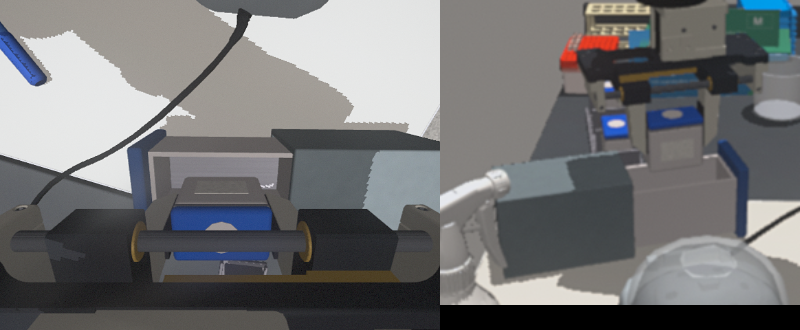

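The canister (lid near (222,230) in the left view) hangs centred between the drawer walls, with the fingers between the front panel and the cabinet.

>>> carry_out --plan '[{"hand": 55, "xyz": [0, 0, 10], "twist": 0}, {"hand": 55, "xyz": [0, 0, 20], "twist": 0}, {"hand": 55, "xyz": [0, 0, 30], "twist": 0}, {"hand": 55, "xyz": [0, 0, 40], "twist": 0}, {"hand": 55, "xyz": [0, 0, 50], "twist": 0}, {"hand": 55, "xyz": [0, 0, 58], "twist": 0}, {"hand": 55, "xyz": [0, 0, 64], "twist": 0}, {"hand": 55, "xyz": [0, 0, 68], "twist": 0}, {"hand": 55, "xyz": [0, 0, 68], "twist": 0}, {"hand": 55, "xyz": [0, 0, 68], "twist": 0}]'

```text
time_s: 12.23
tool_pos: [0.539, 0.094, 0.0458]
tcp_rot: [[-0.319, 0.948, -0.0], [0.948, 0.319, 0.0], [0.0, -0.0, -1.0]]
wrist_force: [-0.7, -0.3, -1.5]
gripper_width: 0.653
gripper_force: 30.0
```

>>> carry_out --plan '[{"hand": 55, "xyz": [0, 0, 2], "twist": 0}, {"hand": 55, "xyz": [0, 0, 4], "twist": 0}, {"hand": 55, "xyz": [0, 0, 4], "twist": 0}, {"hand": 68, "xyz": [0, 0, 4], "twist": 0}, {"hand": 70, "xyz": [0, 0, 4], "twist": 0}, {"hand": 72, "xyz": [0, 0, 4], "twist": 0}, {"hand": 72, "xyz": [0, 0, 4], "twist": 0}, {"hand": 72, "xyz": [0, 0, 4], "twist": 0}, {"hand": 72, "xyz": [0, 0, 4], "twist": 0}]'

```text
time_s: 12.98
tool_pos: [0.5386, 0.0938, 0.0416]
tcp_rot: [[-0.319, 0.948, -0.001], [0.948, 0.319, -0.0], [0.0, -0.001, -1.0]]
wrist_force: [-2.8, -1.6, 2.2]
gripper_width: 0.719
gripper_force: 1.5
```

>>> carry_out --plan '[{"hand": 72, "xyz": [0, -1, 0], "twist": 0}, {"hand": 72, "xyz": [0, -2, 0], "twist": 0}, {"hand": 72, "xyz": [0, -2, -2], "twist": 0}, {"hand": 72, "xyz": [0, -2, -2], "twist": 0}]'

```text
time_s: 13.32
tool_pos: [0.5374, 0.0935, 0.0441]
tcp_rot: [[-0.319, 0.948, 0.001], [0.948, 0.319, 0.0], [-0.0, 0.001, -1.0]]
wrist_force: [0.4, 0.5, -0.6]
gripper_width: 0.72
gripper_force: 0.0
```

```bash
python3 - <<'E'
from h import *
s=arm.state();print(s["tool_pos"],s["wrist_force"],s["gripper_width"],s["gripper_force"])
d=cams.get_image("wrist");t=cams.get_image("side")
cv2.imwrite("pics/w5.png",np.hstack([d["img"][120:420,100:500],cv2.resize(t["img"][190:378,140:390],(400,300))])[:,:,::-1])
E
```

```text
[0.5374 0.0935 0.0441] [ 0.3624  0.4638 -0.5954] 0.7196318742668809 0.0
```

View pics/w5.png

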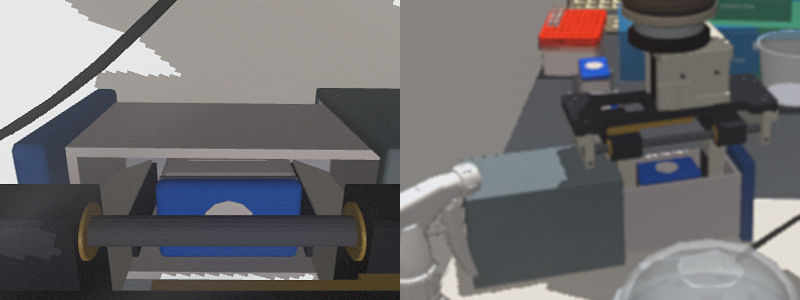

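The canister sits in the drawer with its lid below the wall tops, and the fingers are free. I retreat upward and go round to the front.

>>> carry_out --plan '[{"hand": 72, "xyz": [0, 0, -10], "twist": 0}, {"hand": 72, "xyz": [0, 0, -25], "twist": 0}, {"hand": 72, "xyz": [0, 0, -50], "twist": 0}, {"hand": 72, "xyz": [0, 0, -80], "twist": 0}, {"hand": 50, "xyz": [0, 0, -110], "twist": 0}, {"hand": 0, "xyz": [0, -20, -120], "twist": 0}, {"hand": 0, "xyz": [0, -55, -120], "twist": 0}, {"hand": 0, "xyz": [0, -90, -120], "twist": 0}, {"hand": 0, "xyz": [0, -118, -120], "twist": 0}, {"hand": 0, "xyz": [0, -125, -115], "twist": 0}, {"hand": 0, "xyz": [0, -125, -90], "twist": 0}, {"hand": 0, "xyz": [0, -125, -60], "twist": 0}, {"hand": 0, "xyz": [0, -125, -35], "twist": 0}, {"hand": 0, "xyz": [0, -125, -18], "twist": 0}, {"hand": 0, "xyz": [0, -125, -11], "twist": 0}, {"hand": 0, "xyz": [0, -125, -11], "twist": 0}]'

```text
time_s: 14.75
tool_pos: [0.4182, 0.0531, 0.0539]
tcp_rot: [[-0.319, 0.948, -0.002], [0.948, 0.319, -0.001], [-0.0, -0.002, -1.0]]
wrist_force: [0.4, 0.1, 0.2]
gripper_width: -0.0
gripper_force: 0.0
```

```bash
python3 - <<'E'
from h import *
s=arm.state();print(s["tool_pos"],s["wrist_force"],s["gripper_width"])
t=cams.get_image("side");w=cams.get_image("top")
cv2.imwrite("pics/s6.png",np.hstack([cv2.resize(t["img"][190:378,140:390],(400,300)),cv2.resize(w["img"][140:320,140:380],(400,300))])[:,:,::-1])
E
```

```text
[0.4182 0.0531 0.0539] [0.4196 0.069  0.1793] -0.00024584715668981926
```

View pics/s6.png

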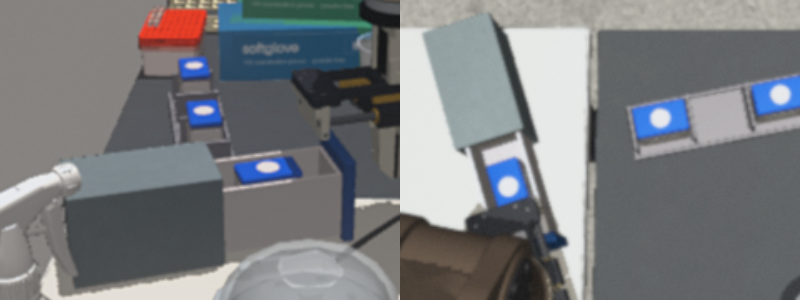

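>>> carry_out --plan '[{"hand": 0, "xyz": [0, 10, 0], "twist": 0}, {"hand": 0, "xyz": [0, 20, 0], "twist": 0}, {"hand": 0, "xyz": [0, 28, 0], "twist": 0}, {"hand": 0, "xyz": [0, 34, 0], "twist": 0}, {"hand": 0, "xyz": [0, 40, 0], "twist": 0}, {"hand": 0, "xyz": [0, 47, 0], "twist": 0}, {"hand": 0, "xyz": [0, 54, 0], "twist": 0}, {"hand": 0, "xyz": [0, 61, 0], "twist": 0}, {"hand": 0, "xyz": [0, 68, 0], "twist": 0}, {"hand": 0, "xyz": [0, 75, 0], "twist": 0}, {"hand": 0, "xyz": [0, 82, 0], "twist": 0}, {"hand": 0, "xyz": [0, 89, 0], "twist": 0}, {"hand": 0, "xyz": [0, 96, 0], "twist": 0}, {"hand": 0, "xyz": [0, 103, 0], "twist": 0}, {"hand": 0, "xyz": [0, 110, 0], "twist": 0}, {"hand": 0, "xyz": [0, 117, 0], "twist": 0}, {"hand": 0, "xyz": [0, 124, 0], "twist": 0}, {"hand": 0, "xyz": [0, 131, 0], "twist": 0}, {"hand": 0, "xyz": [0, 136, 0], "twist": 0}, {"hand": 0, "xyz": [0, 140, 0], "twist": 0}]'

```text
time_s: 16.52
tool_pos: [0.552, 0.0985, 0.0547]
tcp_rot: [[-0.319, 0.948, 0.0], [0.948, 0.319, 0.0], [-0.0, 0.0, -1.0]]
wrist_force: [-0.9, -0.4, 0.1]
gripper_width: 0.002
gripper_force: 0.6
```

>>> carry_out --plan '[{"hand": 0, "xyz": [0, 3, 0], "twist": 0}, {"hand": 0, "xyz": [0, 6, 0], "twist": 0}, {"hand": 0, "xyz": [0, 9, 0], "twist": 0}, {"hand": 0, "xyz": [0, 11, 0], "twist": 0}, {"hand": 0, "xyz": [0, 13, 0], "twist": 0}, {"hand": 0, "xyz": [0, 13, 0], "twist": 0}]'

```text
time_s: 17.02
tool_pos: [0.5594, 0.101, 0.0543]
tcp_rot: [[-0.318, 0.948, -0.008], [0.948, 0.318, -0.001], [0.002, -0.008, -1.0]]
wrist_force: [-16.3, -4.3, 13.4]
gripper_width: 0.004
gripper_force: 9.0
```

>>> carry_out --plan '[{"hand": 0, "xyz": [0, -8, 0], "twist": 0}, {"hand": 0, "xyz": [0, -30, 0], "twist": 0}, {"hand": 0, "xyz": [0, -65, 0], "twist": 0}, {"hand": 0, "xyz": [0, -100, 0], "twist": 0}, {"hand": 0, "xyz": [0, -100, -30], "twist": 0}, {"hand": 0, "xyz": [0, -100, -60], "twist": 0}, {"hand": 0, "xyz": [0, -100, -60], "twist": 0}]'

```text
time_s: 17.6
tool_pos: [0.4709, 0.0704, 0.1188]
tcp_rot: [[-0.318, 0.948, 0.006], [0.948, 0.318, 0.003], [0.001, 0.006, -1.0]]
wrist_force: [2.2, 0.0, 0.8]
gripper_width: 0.001
gripper_force: 0.0
```

```bash
python3 - <<'E'
from h import *
s=arm.state();print(s["tool_pos"],s["wrist_force"])
t=cams.get_image("side");d=cams.get_image("wrist");np.savez("d7.npz",**d)
cv2.imwrite("pics/s7.png",np.hstack([cv2.resize(t["img"][190:378,140:390],(400,300)),cv2.resize(d["img"],(400,300))])[:,:,::-1])
t=cams.get_image("top")
for r,a in blobs(t["img"],100):
    z=.063 if r[0][0]>260 else .088
    print(r,ray(t,r[0],z))
E
```

```text
[0.4709 0.0704 0.1188] [2.2201 0.004  0.7998]
((172.5445556640625, 392.4455261230469), (6.754535675048828, 71.20406341552734), 39.289405822753906) [0.2912 0.1394 0.088 ]
((212.2500457763672, 224.7500457763672), (18.384775161743164, 10.606600761413574), 45.0) [0.5887 0.079  0.088 ]
((295.9038391113281, 211.01922607421875), (18.8271484375, 31.966928482055664), 78.69007110595703) [ 0.6191 -0.0711  0.063 ]
((367.4807434082031, 196.9038543701172), (18.8271484375, 32.359161376953125), 78.69007110595703) [ 0.6458 -0.2038  0.063 ]
```

View pics/s7.png

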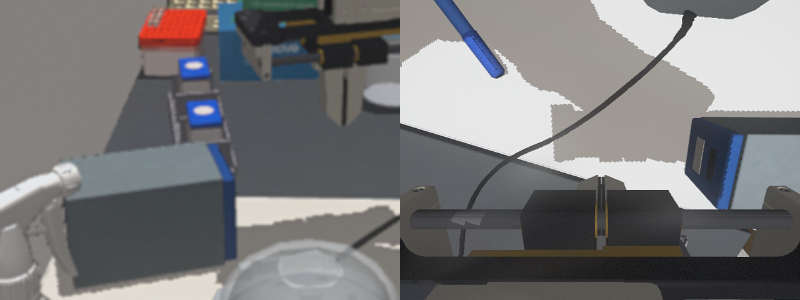

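```bash
python3 - <<'E'
from h import *
d=dict(np.load("d7.npz"));i=d["img"]
R=np.array([[np.cos(a:=np.radians(18.8)),np.sin(a)],[-np.sin(a),np.cos(a)]])
for y in(215,230,250):
    r=i[y,520:600].astype(int);print(y,[tuple(p) for p in r[20:70:2].tolist()])
    b=[x for x in range(440,640) if i[y,x,2]>i[y,x,0]+60];print(b[0],b[-1],*[(z,(R@ray(d,(b[-1],y),z)[:2])) for z in(.088,.092)])
E
```

```text
215 [(45, 72, 118), (54, 77, 123), (57, 77, 124), (52, 78, 122), (50, 60, 79), (59, 63, 65), (65, 68, 73), (64, 68, 73), (95, 102, 105), (128, 135, 142), (124, 132, 136), (127, 135, 140), (125, 134, 138), (126, 135, 139), (126, 132, 138), (124, 133, 139), (122, 129, 135), (125, 134, 137), (125, 134, 138), (122, 131, 137), (118, 126, 133), (115, 125, 129), (119, 128, 130), (119, 126, 132), (115, 124, 128)]
534 546 (0.088, array([ 0.5959, -0.0489])) (0.092, array([ 0.5932, -0.0479]))
230 [(60, 102, 171), (64, 103, 175), (67, 108, 176), (58, 91, 152), (61, 67, 71), (67, 70, 74), (94, 99, 103), (133, 142, 150), (148, 159, 166), (145, 157, 165), (151, 161, 166), (147, 159, 162), (149, 159, 166), (151, 161, 168), (149, 159, 166), (146, 160, 166), (147, 160, 165), (147, 158, 164), (146, 157, 164), (148, 158, 166), (148, 159, 164), (150, 161, 167), (146, 157, 160), (148, 159, 163), (145, 156, 163)]
530 546 (0.088, array([ 0.5977, -0.0577])) (0.092, array([ 0.5949, -0.0565]))
250 [(61, 103, 170), (56, 83, 130), (61, 64, 66), (64, 71, 72), (103, 111, 116), (139, 148, 154), (149, 158, 164), (148, 161, 165), (149, 162, 166), (145, 159, 163), (152, 161, 168), (148, 158, 161), (146, 159, 165), (149, 160, 166), (149, 159, 166), (148, 160, 166), (149, 160, 165), (153, 163, 167), (149, 163, 167), (151, 163, 170), (150, 161, 167), (150, 160, 167), (151, 160, 166), (146, 160, 163), (144, 158, 162)]
526 542 (0.088, array([ 0.5977, -0.0698])) (0.092, array([ 0.595 , -0.0684]))
```

```bash
python3 -c "
from station import arm
print(arm.hand_in())"
```

```text
the job is handed in; nothing more can be done
None
```

The full canister was the middle one (about 4.3 N at the wrist). It stands upright in the drawer, which is shut to its hard stop, both empties are still in their bays, the tip box and beaker were left alone, and I handed the job in at about 18 s; no verdict came back. I only weighed the middle canister, since 4.3 N is far above an empty's 1.5 N, and the plate being sunk is inferred from that weight rather than read directly.

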